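Press a vial stopper home on a bench stoppering press

ROBOT

A 7-joint arm with a two-finger parallel gripper is mounted at the origin on a cart in front of the work surface, level with it; the furniture and walls round the work are solid. World frame = base frame: x ahead of the robot, y to its left, z up, the work surface at z = 0. Lengths are in m, angles in degrees, forces in N, time in s.
With the tool pointing down it reaches from about 0.4 to 0.85 m from the base axis. Payload 10.4 kg.
Tool frame: the origin (TCP) lies midway between the tips of the shut fingers; the grasp point (between the pads) lies 19 mm behind it; z points along the fingers, y is the line along which they close (so a half turn about z gives the same grasp; the last joint's range is limited). The gripper opens to 87 mm and grips with 3 to 60 N. Pads are 19 mm wide; open, the fingers measure 117 mm over their backs; the gripper's body (75 mm by 190 mm) begins 51 mm behind the grasp point.
Start: joints at [-68.216, 19.034, -3.707, 83.658, 1.238, 77.344, -5.071], TCP at [0.245, 0.575, 0.223] pointing down, gripper open.
Joint ranges: [-148.97, 148.97], [-28.65, 121.19], [-84.17, 76.75], [9.2, 138.47], [-72.65, 252.65], [3.7, 117.97], [-149.18, 149.18]. Speed limits (degrees/s): [127.2, 127.2, 159.86, 159.86, 180, 180, 180].

INTERFACE

Orientations are given as a 3x3 rotation matrix whose columns are the frame's x, y, z axes.
In Python, from cell import arm gives the robot as it stands.
- The arm moves only by the shell command python3 -m creep 'ROWS' [FORCE]. ROWS is JSON, a list of rows, each an object of numbers: "tx", "ty", "tz": the shift along the tool's x, y, z in units of 20 cm (1.0 is 20 cm); "rx", "ry", "rz": the turn, a rotation vector about the tool's x, y, z in units of 120 degrees (1.0 is 120 degrees); "gripper": the finger opening in mm, from 0 to 87. A call has 1 to 5 rows; each row is the pose to reach, as a shift and turn from the pose commanded when the call began, along the tool's axes at that moment; what a row does not reach only later rows make up. A row lasts 1/8 s, in which the tool goes at most 62.5 mm and 10.7 degrees, less where a joint would pass 70% of its speed; a pose out of reach is approached as far as the arm can. A call with a number of a shift or a turn outside -1 to 1 is refused whole. A call with a gripper value outside its range is refused whole. The fingers move at their own pace and stop on an object; FORCE is the grip in N (left out, the last holds). Time passes only in rows, so rows that repeat a pose let the fingers close. It gives the time, the measured TCP pose, the force, the opening and the grip force at its end, in the units of the state.
- arm.read_state(): the state, without advancing time (a new reading comes with each control period).
- arm.capture(name): name is "side" or "top"; returns (picture, depth): 384x512x3 uint8, red, green, blue; 384x512 float32, m along the optical axis (not along the pixel's ray), 0 where there is no reading.
- arm.get_calibration(name): a dict with "intrinsics" (3x3 intrinsics, pixels), "dist_coeffs" ([k1, k2, p1, p2, k3] as OpenCV has them; the pictures are not rectified), "eye" and "orientation" of the camera in the world. Camera axes: x right, y down, z forward; pixel columns grow to the right and rows downward; lengths in m; the calibration is good to about 2 mm. A picture is of the moment at which its call begins. get_calibration takes no time and is no camera call.
- arm.close_job(): hands the job in; it is judged then, once.
The state is a dict: "t": time; "joints": joint angles; "joint_vel": joint speeds; "joint_torque": joint torques, N m; "position": TCP position; "orientation": TCP orientation; "force": force on the tool from outside, world axes, zero at the start; "moment": the same for the moment, N m; "gripper_width": finger opening in m; "gripper_force": force on a finger pad.
Only numpy, scipy, OpenCV 4.12 (cv2) and the standard library are available. Lean on these libraries where they do the work, as an engineer would, in place of code of your own. Each camera call takes 0.05 s, during which the arm holds its last target. There are 200 camera calls.

TASK

Of the three small vials in the sliding carriage of the bench press, one still has its orange stopper standing proud (the blue-capped ones are finished): slide the carriage by its black upright grip until that vial stands centred under the ram. Then flip the red safety catch right over to the front, take the lever by its black handle and pull it forward and down to its stop, so that the stopper goes fully home. Finish while still holding the lever down, because trapped air would push the stopper up again; keep the vials upright and leave the timer, the red-banded jar and the marker where they are.

Things in the scene. Friction and masses are not known exactly. Their poses are not given: they have to be found in the camera images.
- press: White bench stoppering press, grey base, fixed; 155 x 295 x 325 mm with the lever up. Origin on the bench under the ram axis. Its x axis points from front to back (to the column), y along the slide way to the left as seen from its front (the robot's side), z up; yaw 0.1 to 0.5 rad. In this frame the head fills x -24 to 86, y -30 to 30, z 110 to 170 mm.
- carriage (a joint): Steel carriage with three pockets 30 mm apart, sliding along press -y (to the right, under the ram): 0 = left stop, 0.15 m = right stop. Friction about 2 N, no spring or detent. The right pocket is under the ram at 0.075, the middle one at 0.105, the left one at 0.135. Starts at 0, drawn out for loading.
- carriage_grip (a point): Where to pinch the carriage's upright black grip, a fin 12 mm wide along press y and 26 mm along press x; z 60 mm. The fin's top is 22 mm above this point, the steel bar that carries it 26 mm below. It stands 120 mm in front of the row of pockets; pinch it from above across press y.
- ram_face (a point): Centre of the ram's flat round underside (23 mm across, black rubber), z 95 mm with the lever up; on the axis x = y = 0 of the press. Goes down 22 mm per rad of the lever (26.4 mm at the stop).
- catch (a joint): Red safety catch on the left of the head, hinged about press y: 0 = engaged, tab leaning back, its strut blocks the lever's shaft (about 0.06 rad of play); 1.4 rad = flipped fully over, tab leaning to the front, lever free. Friction takes about 1 N at the tab; it stays where it is left.
- catch_tab (a point): Where to pinch the red tab, 50 mm from its hinge; the tab ends 16 mm farther out. It is 10 mm thick along press y (pinch from above across press y) and 14 mm broad. Starts 32 mm behind and 38 mm above the hinge, ends about 32 mm in front and 38 mm above it (z 226 mm); top of the arc z 238 mm.
- catch_hinge (a point): Hinge of the catch, z 188 mm, 52 mm in front of the ram axis and 60 mm to its left; axis along press y. The bracket beside it rises to z 197 mm and the lock collar behind it to z 194 mm.
- lever (a joint): Lever on the right of the head, hinged about press y: 0 = upright, grows as the handle is pulled to the front (press -x) and down; stop at 1.2 rad (lever 0.37 rad above level). A return spring takes about 4 N at the handle at 0 and 7 N at the stop; the stopper adds up to 2 N. Swings up again if let go.
- lever_grip: Black round handle at the end of the lever, 22 to 24 mm thick, 73 mm long along press y; origin at its middle, 160 mm from the lever's hinge; z 302 mm with the lever up, 200 mm at the stop. The sleeve turns freely on its pin, so a grip from above across press x need not turn. The lever's 14 mm arm joins 46 mm to the left of the origin.
- lever_hinge (a point): Point of the lever's hinge axis (along press y) in the plane of the handle's middle, z 142 mm.
- vial_open: Glass vial, 22 mm across, 45 mm high to its lip, that carries the orange stopper; stands loose in one of the three carriage pockets (which one varies) 14 mm deep. Origin at the centre of its underside, z 20 mm.
- stopper_top (a point): Centre of the top of the orange rubber stopper (15 mm across): z 75.5 mm while proud, 69.5 mm when home.
- stopper (a joint): How far the orange stopper is pushed in: 0 = proud, 0.006 m = fully home. Friction 4 N, and the trapped air pushes back with up to 7 N, so it rises again if the ram is lifted.
- vial_capped_a: Finished vial of the same size with aluminium and blue cap, 47.5 mm high, loose in another pocket. Origin at the centre of its underside.
- vial_capped_b: The other finished vial, as vial_capped_a.
- timer: Lab timer, white, 60 x 64 x 16 mm, loose bystander; origin under its centre.
- jar_1: Specimen jar with white lid and red band, 66 x 66 x 74 mm, loose bystander; origin under its centre.
- marker_black: Black and white marker, 12 x 135 x 11 mm, lying along its y axis, loose bystander; origin under its centre.

How it is judged:
By the outcome, as a careful person would: the job done as asked, in the order asked, and still so for the second after the job is handed in, while the arm keeps its last pose, push and grip.
It also fails if it takes over 58 s, if anything falls off the work surface, if the arm or the gripper's body presses on something with over 40 N, if the wrist force passes 120 N, or if a joint passes its speed limit or range.

## Working session

There is one attempt and no reset: what is moved stays moved. The work goes in short steps, Python scripts to look and compute and a shell command to move; the robot and the scene stay as the last step left them, time stands still between calls to the robot, and variables do not carry over. Pictures are saved under pics/ and viewed, at most 10 in all, crops included, and the job is handed in when it is done.

```bash
mkdir -p pics; ls
python3 - <<'E'
from cell import arm
import cv2,numpy as np
for n in("side","top"):
    p,d=arm.capture(n); cv2.imwrite(f"pics/{n}0.png",p[:,:,::-1]); np.save(f"pics/{n}0d.npy",d)
    c=arm.get_calibration(n); print(n,{k:np.round(v,3).tolist() for k,v in c.items()})
s=arm.read_state(); print(s["t"],s["position"],np.round(s["orientation"],3).tolist(),s["gripper_width"])
E
```

```text
pics
side {'intrinsics': [[358.405, 0.0, 247.935], [0.0, 358.405, 195.15], [0.0, 0.0, 1.0]], 'dist_coeffs': [0.034, 0.0, 0.0, 0.0, 0.0], 'eye': [-0.291, 0.486, 0.632], 'orientation': [[-0.27, -0.468, 0.841], [-0.963, 0.132, -0.236], [-0.0, -0.874, -0.486]]}
top {'intrinsics': [[417.16, 0.0, 254.336], [0.0, 417.16, 194.114], [0.0, 0.0, 1.0]], 'dist_coeffs': [-0.014, 0.0, 0.0, 0.0, 0.0], 'eye': [0.273, 0.252, 1.178], 'orientation': [[-0.017, -0.982, 0.189], [-1.0, 0.02, 0.018], [-0.021, -0.189, -0.982]]}
0.1 [0.24487054 0.57466786 0.22183833] [[-0.92, 0.392, -0.0], [0.392, 0.92, -0.001], [-0.0, -0.001, -1.0]] 0.08719558601208248
```

View pics/side0.png

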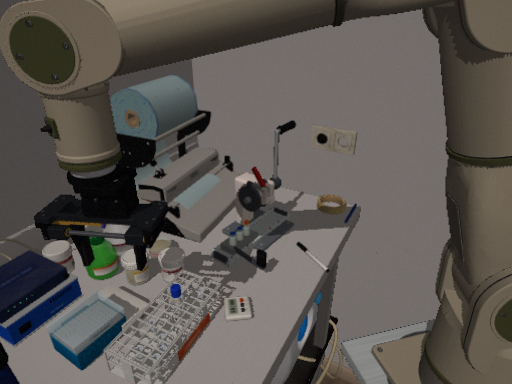

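View pics/top0.png

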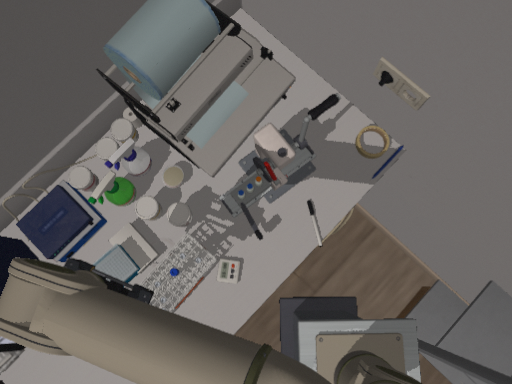

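The side view shows the press at about (255,205), the lever handle at (287,127) and the fin at (262,258). In the top view the pockets are at (240,193), (250,187) and (259,180), with the orange one apparently on the right. The fin is at (258,235) and the handle at (323,106). I'll zoom in next.

Run:
```python
import cv2,numpy as np
a=cv2.imread("pics/side0.png")[115:275,200:330]; b=cv2.imread("pics/top0.png")[85:245,215:345]
cv2.imwrite("pics/crop0.png",np.hstack([cv2.resize(x,None,fx=3,fy=3,interpolation=cv2.INTER_CUBIC) for x in(a,b)]))
```

```text
(no output)
```

View pics/crop0.png

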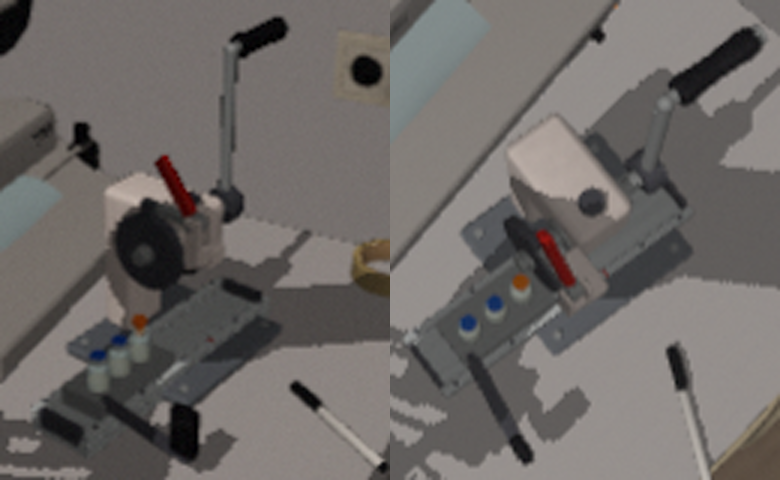

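The crop shows the orange stopper in the right pocket (top crop (519,283), so pixel about (258,179)), so the carriage target is 0.075. The red tab leans back. Next step: triangulate the parts.

```bash
cat > h.py <<'E'
from cell import arm
import cv2,numpy as np
from scipy.optimize import least_squares
def ray(n,uv):
    c=arm.get_calibration(n); K=np.array(c["intrinsics"]);D=np.array(c["dist_coeffs"])
    u=cv2.undistortPoints(np.array([[uv]],float),K,D)[0,0]
    return np.array(c["eye"]),np.array(c["orientation"])@np.array([*u,1])
def plane(n,uv,z):
    e,d=ray(n,uv); return e+d*(z-e[2])/d[2]
def tri(us,ut):
    (a,d),(b,f)=ray("side",us),ray("top",ut)
    s=np.linalg.lstsq(np.c_[d,-f],b-a,rcond=None)[0]; p,q=a+d*s[0],b+f*s[1]
    return (p+q)/2,np.linalg.norm(p-q)
def proj(n,P):
    c=arm.get_calibration(n);R=np.array(c["orientation"]);K=np.array(c["intrinsics"])
    p=R.T@(np.array(P)-np.array(c["eye"])); return cv2.projectPoints(p[None],np.zeros(3),np.zeros(3),K,np.array(c["dist_coeffs"]))[0].ravel()
def blobs(img,kind,box):
    x0,y0,x1,y1=box; h=cv2.cvtColor(img[y0:y1,x0:x1],cv2.COLOR_BGR2HSV)
    lo,hi={"orange":((6,150,90),(18,255,255)),"blue":((100,150,60),(130,255,255)),"red":((0,170,60),(5,255,255)),"black":((0,0,0),(180,255,50))}[kind]
    n,l,s,c=cv2.connectedComponentsWithStats(cv2.inRange(h,lo,hi))
    return [(int(s[i,4]),(s[i,:4]+[x0,y0,0,0]).tolist(),np.round(c[i]+[x0,y0],1).tolist()) for i in range(1,n) if s[i,4]>=6]
E
python3 - <<'E'
from h import *
S=cv2.imread("pics/side0.png");T=cv2.imread("pics/top0.png")
for k,bs,bt in[("orange",(225,210,265,260),(225,165,280,205)),("blue",(225,220,250,260),(225,165,280,205)),("red",(245,155,275,195),(255,150,290,190)),("black",(250,240,275,275),(240,200,275,245)),("black",(270,115,300,140),(300,90,345,125))]:
    print(k,"S",blobs(S,k,bs),"T",blobs(T,k,bt))
E
```

```text
orange S [(15, [244, 220, 5, 5], [246.1, 221.7])] T [(16, [256, 177, 5, 4], [258.0, 178.5])]
blue S [(11, [238, 227, 4, 3], [239.4, 227.9]), (12, [230, 232, 5, 3], [232.2, 232.9])] T [(14, [248, 184, 4, 4], [249.5, 185.7]), (15, [239, 190, 4, 5], [240.5, 192.1])]
red S [(50, [254, 167, 11, 20], [259.1, 176.6])] T [(69, [264, 162, 12, 18], [269.6, 170.2])]
black S [(202, [250, 249, 16, 20], [259.4, 259.2])] T [(88, [241, 203, 13, 22], [247.0, 213.7]), (38, [255, 230, 7, 9], [258.2, 233.9])]
black S [(118, [277, 121, 19, 13], [286.4, 126.7])] T [(279, [308, 94, 31, 26], [323.0, 106.5])]
```

Run:
```python
from h import *
pts=[("orange",(246.3,222),(258,178.7),.0745),("blueM",(239.4,228.2),(249.5,185.7),.067),("blueL",(232.2,233.2),(240.5,192.1),.067),("handle",(286.4,126.7),(323,106.5),.302),("red",(259.1,176.6),(269.6,170.2),.226),("fin",(261.5,254),(258.2,234.5),.078)]
M={}
for n,s,t,z in pts:
    p,e=tri(s,t); M[n]=(plane("side",s,z)+plane("top",t,z))/2
    print(n,p.round(4),round(e,4),plane("side",s,z).round(4),plane("top",t,z).round(4))
L={"orange":(0,.075),"blueM":(0,.105),"blueL":(0,.135)}
def pose(v,q): c,s=np.cos(v[2]),np.sin(v[2]); return np.array([v[0]+c*q[0]-s*q[1],v[1]+s*q[0]+c*q[1]])
for w in (0,1):
  f=lambda v:np.r_[np.concatenate([pose(v,L[k])-M[k][:2] for k in L]),(pose(v,(-.12,v[3]))-M["fin"][:2]),w*(pose(v,(-.020,.06))-M["red"][:2])]
  r=least_squares(f,[.6,.2,.4,.1]); v=r.x; print("pose",v.round(4),r.fun.round(4))
  c,s=np.cos(v[2]),np.sin(v[2]); R=np.array([[c,-s],[s,c]])
  for k in M: print(k,(R.T@(M[k][:2]-v[:2])).round(4))
```

```text
orange [0.5285 0.2612 0.0722] 0.0004 [0.5252 0.2623 0.0745] [0.5279 0.261  0.0745]
blueM [0.5108 0.2853 0.0671] 0.0017 [0.5113 0.2861 0.067 ] [0.5105 0.2845 0.067 ]
blueL [0.4936 0.3101 0.0665] 0.0016 [0.4934 0.3109 0.067 ] [0.4933 0.3093 0.067 ]
handle [0.6363 0.1119 0.3034] 0.0 [0.6402 0.1103 0.302 ] [0.6368 0.1116 0.302 ]
red [0.5145 0.2311 0.2179] 0.0019 [0.4984 0.2352 0.226 ] [0.5128 0.2321 0.226 ]
fin [0.3767 0.2638 0.0747] 0.0012 [0.373  0.2657 0.078 ] [0.3762 0.2632 0.078 ]
pose [0.5727 0.2013 0.6409 0.1691] [ 0.0014 -0.0002 -0.0009  0.0002 -0.0013 -0.0006  0.0009  0.0007  0.
  0.    ]
orange [-0.001  0.076]
blueM [0.0007 0.1043]
blueL [0.0014 0.1347]
handle [-0.0013 -0.1117]
red [-0.0345  0.0661]
fin [-0.1211  0.1691]
pose [0.5598 0.1937 0.5289 0.1545] [-0.0046 -0.0032 -0.0041 -0.0009 -0.0016  0.0002  0.0037  0.0021  0.0067
  0.0018]
orange [0.0056 0.0754]
blueM [0.004  0.1037]
blueL [0.0013 0.134 ]
handle [ 0.0262 -0.1112]
red [-0.0267  0.0618]
fin [-0.1242  0.1545]
```

Run:
```python
from h import *
for n in("top","side"):
    d=np.load(f"pics/{n}0d.npy"); c=arm.get_calibration(n);K=np.array(c["intrinsics"]);R=np.array(c["orientation"])
    v,u=np.mgrid[:384,:512]; un=cv2.undistortPoints(np.stack([u.ravel(),v.ravel()],1)[:,None].astype(float),K,np.array(c["dist_coeffs"]))[:,0]
    P=(np.c_[un,np.ones(len(un))]*d.ravel()[:,None])@R.T+np.array(c["eye"]); P[d.ravel()==0]=9
    P=P.reshape(384,512,3); np.save(f"pics/{n}P.npy",P)
    def sel(lo,hi,b): 
        m=(P>lo).all(2)&(P<hi).all(2); return P[m]
    h=sel((.5,.12,.163),(.72,.30,.176),0)
    if len(h)>10: print(n,"head",len(h),cv2.minAreaRect(h[:,:2].astype(np.float32)),np.median(h[:,2]))
    h=sel((.57,.04,.28),(.72,.17,.33),0)
    if len(h)>10:
        x,y=h[:,:2].mean(0); a=np.linalg.svd(h[:,:2]-h[:,:2].mean(0),full_matrices=False)[2][0]; t=(h[:,:2]-h[:,:2].mean(0))@a
        print(n,"handle",len(h),h.mean(0).round(4),a,np.arctan(-a[0]/a[1]),t.min(),t.max(),h[:,2].max())
    h=sel((.33,.22,.045),(.42,.31,.1),0)
    if len(h): print(n,"fin",len(h),h.min(0).round(3),h.max(0).round(3),h[h[:,2]>.075].mean(0).round(4))
```

```text
top head 958 ((0.578430712223053, 0.22765953838825226), (0.11630284041166306, 0.12749408185482025), 59.006202697753906) 0.16911389189549175
top handle 412 [0.6305 0.1158 0.3081] [-0.58861682  0.80841217] 0.6293467847154303 -0.05063997998727652 0.04693840652035129 0.31611782941491606
top fin 53 [0.365 0.253 0.059] [0.388 0.272 0.087] [0.3771 0.2626 0.0811]
side head 313 ((0.5935776233673096, 0.22624364495277405), (0.10875873267650604, 0.12978124618530273), 42.84088897705078) 0.16892180290779318
side handle 203 [0.6237 0.1236 0.3027] [-0.52500808  0.85109724] 0.5527246066487147 -0.06112690497033082 0.040776405237167475 0.3148109908613029
side fin 143 [0.366 0.256 0.045] [0.391 0.276 0.084] [0.3769 0.2664 0.08  ]
```

```bash
cat >> h.py <<'E'
V=[.572,.2015,.632]  # press pose
c_,s_=np.cos(V[2]),np.sin(V[2]); RP=np.array([[c_,-s_,0],[s_,c_,0],[0,0,1]])
W=lambda q:RP@np.array(q,float)+[V[0],V[1],0]
PF=lambda p:RP.T@(np.array(p)-[V[0],V[1],0])
from scipy.spatial.transform import Rotation as Ro
def st():
    s=arm.read_state(); R=np.array(s["orientation"]);p=np.array(s["position"])
    print("t",round(s["t"],2),"press TCP mm",(PF(p)*1e3).round(1),"F(press)",(RP.T@np.array(s["force"])).round(1),"w",round(s["gripper_width"]*1e3,1),"gf",round(s["gripper_force"],1),"J",np.round(s["joints"],0)); return p,R
def go(q,ya=0.0,mode="y"):
    """target TCP q (press frame), tool down; tool y along press y (mode y) or x (mode x), sign s"""
    p,R=st(); d=R.T@(W(q)-p)/.2
    best=[]
    for sg in(1,-1):
        y=sg*RP[:,1 if mode=="y" else 0]; z=np.array([0,0,-1.]); Rt=np.c_[np.cross(y,z),y,z]
        best.append((np.round(Ro.from_matrix(R.T@Rt).as_rotvec(degrees=True)/120,3)).tolist())
    print("t",d.round(3),"r",best)
E
python3 -c "
from h import *
go((-.12,.169,.20))"
```

```text
t 0.1 press TCP mm [-43.5 494.3 221.8] F(press) [0.9 0.8 0.7] w 87.2 gf 0.0 J [-68.  19.  -4.  84.   1.  77.  -5.]
t [-1.203 -1.16   0.111] r [[-0.001, -0.0, -0.494], [-0.0, 0.001, 1.006]]
```

```bash
python3 -m creep '[{"tx":-0.15,"ty":-0.15,"rz":-0.08,"gripper":50},{"tx":-0.35,"ty":-0.35,"rz":-0.16,"gripper":50},{"tx":-0.55,"ty":-0.53,"rz":-0.25,"gripper":50},{"tx":-0.75,"ty":-0.72,"rz":-0.33,"gripper":50},{"tx":-0.9,"ty":-0.87,"rz":-0.42,"gripper":50}]' 20; python3 -c "
from h import *
go((-.12,.169,.14))"
```

```text
t 0.1 press TCP mm [-43.5 494.3 221.8] F(press) [0.9 0.8 0.7] w 87.2 gf 0.0 J [-68.  19.  -4.  84.   1.  77.  -5.]
t [-1.203 -1.159  0.411] r [[-0.001, -0.0, -0.494], [-0.0, 0.001, 1.006]]validation failed for argument at $[0]...
```

```bash
python3 -m creep '[{"tx":-0.15,"ty":-0.15,"tz":0,"rx":0,"ry":0,"rz":-0.08,"gripper":50},{"tx":-0.35,"ty":-0.35,"tz":0,"rx":0,"ry":0,"rz":-0.16,"gripper":50},{"tx":-0.55,"ty":-0.53,"tz":0,"rx":0,"ry":0,"rz":-0.25,"gripper":50},{"tx":-0.75,"ty":-0.72,"tz":0,"rx":0,"ry":0,"rz":-0.33,"gripper":50},{"tx":-0.9,"ty":-0.87,"tz":0,"rx":0,"ry":0,"rz":-0.42,"gripper":50}]' 20; python3 -c "
from h import *
go((-.12,.169,.14))"
```

```text
t: 0.72
position: [0.3432, 0.342, 0.2224]
orientation: [[-0.887, -0.462, -0.0], [-0.462, 0.887, -0.0], [0.0, -0.0, -1.0]]
force: [-0.8, -0.2, -0.2]
gripper_width: 0.0516
gripper_force: 0.0
t 0.72 press TCP mm [-101.6  248.5  222.4] F(press) [-0.8  0.4 -0.2] w 51.6 gf 0.0 J [-50.   1.  -1. 104.   0.  74.  67.]
t [ 0.031 -0.407  0.412] r [[-0.0, -0.0, -0.072], [-0.0, 0.0, 1.428]]
```

```bash
python3 -m creep '[{"tx":0.01,"ty":-0.15,"tz":0.1,"rx":0,"ry":0,"rz":-0.04,"gripper":50},{"tx":0.02,"ty":-0.3,"tz":0.25,"rx":0,"ry":0,"rz":-0.072,"gripper":50},{"tx":0.031,"ty":-0.407,"tz":0.412,"rx":0,"ry":0,"rz":-0.072,"gripper":50},{"tx":0.031,"ty":-0.407,"tz":0.412,"rx":0,"ry":0,"rz":-0.072,"gripper":50},{"tx":0.031,"ty":-0.407,"tz":0.412,"rx":0,"ry":0,"rz":-0.072,"gripper":50}]'
python3 - <<'E'
from h import *
a,_=arm.capture("side");b,_=arm.capture("top");a,b=a[:,:,::-1],b[:,:,::-1]
cv2.imwrite("pics/s1.png",a);cv2.imwrite("pics/t1.png",b)
a=a[150:290,200:330].copy();b=b[120:260,200:330].copy()
cv2.imwrite("pics/crop1.png",np.hstack([cv2.resize(x,None,fx=3,fy=3,interpolation=cv2.INTER_CUBIC) for x in(a,b)]))
go((-.12,.169,.041))
print([proj(n,W((-.12,.169,.082))) for n in("side","top")])
E
```

```text
t: 1.35
position: [0.3741, 0.2704, 0.1412]
orientation: [[-0.81, -0.587, 0.001], [-0.587, 0.81, 0.001], [-0.001, 0.0, -1.0]]
force: [0.5, -0.2, 1.1]
gripper_width: 0.0498
gripper_force: 0.0
t 1.45 press TCP mm [-118.6  172.6  141.4] F(press) [ 0.  -0.8 -0.9] w 49.9 gf 0.0 J [-45.   2.   3. 114.  -0.  64.  85.]
t [ 0.008 -0.018  0.502] r [[0.0, 0.001, -0.002], [0.002, -0.0, 1.498]]
[array([260.73113158, 252.21148049]), array([256.74037158, 234.71047095])]
```

View pics/crop1.png

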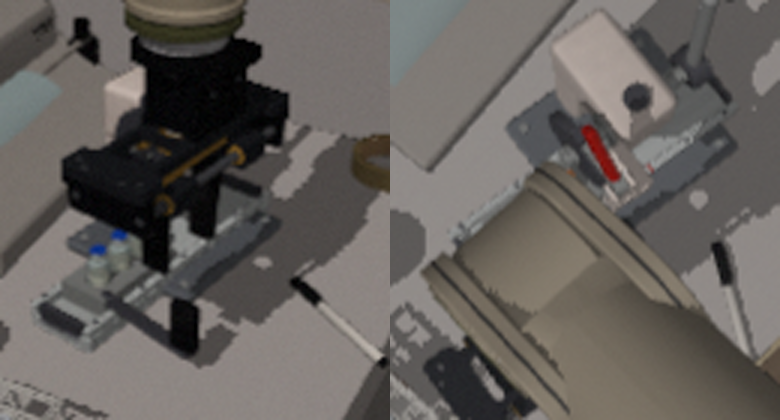

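The side crop shows the open fingers straight over the fin, whose top is at crop (184,300). The estimate holds, so I'll descend and pinch.

```bash
python3 -m creep '[{"tx":0.008,"ty":-0.018,"tz":0.1,"rx":0,"ry":0,"rz":0,"gripper":50},{"tx":0.008,"ty":-0.018,"tz":0.25,"rx":0,"ry":0,"rz":0,"gripper":50},{"tx":0.008,"ty":-0.018,"tz":0.4,"rx":0,"ry":0,"rz":0,"gripper":50},{"tx":0.008,"ty":-0.018,"tz":0.5,"rx":0,"ry":0,"rz":0,"gripper":50},{"tx":0.008,"ty":-0.018,"tz":0.5,"rx":0,"ry":0,"rz":0,"gripper":50}]' 20;  python3 -m creep '[{"tx":0,"ty":0,"tz":0,"rx":0,"ry":0,"rz":0,"gripper":20},{"tx":0,"ty":0,"tz":0,"rx":0,"ry":0,"rz":0,"gripper":5},{"tx":0,"ty":0,"tz":0,"rx":0,"ry":0,"rz":0,"gripper":5},{"tx":0,"ty":0,"tz":0,"rx":0,"ry":0,"rz":0,"gripper":5},{"tx":0,"ty":0,"tz":0,"rx":0,"ry":0,"rz":0,"gripper":5}]' 20; python3 -c "
from h import *
go((-.12,.094,.041))"
```

```text
t: 2.08
position: [0.3744, 0.2658, 0.0398]
orientation: [[-0.809, -0.587, -0.001], [-0.587, 0.809, -0.001], [0.001, 0.0, -1.0]]
force: [-0.6, -0.3, 0.5]
gripper_width: 0.05
gripper_force: 0.0
t: 2.7
position: [0.3786, 0.261, 0.0406]
orientation: [[-0.812, -0.583, 0.004], [-0.583, 0.812, -0.004], [-0.001, -0.006, -1.0]]
force: [14.5, -19.0, 2.5]
gripper_width: 0.0116
gripper_force: 20.0
t 2.7 press TCP mm [-120.9  162.3   40.6] F(press) [  0.5 -23.9   2.5] w 11.6 gf 20.0 J [-44.  10.   4. 119.  -0.  51.  86.]
t [-0.008 -0.341 -0.   ] r [[-0.003, 0.0, -0.005], [0.001, 0.004, 1.495]]
```

```bash
python3 -m creep '[{"tx":0,"ty":-0.015,"tz":0,"rx":0,"ry":0,"rz":0,"gripper":5},{"tx":0,"ty":-0.03,"tz":0,"rx":0,"ry":0,"rz":0,"gripper":5},{"tx":0,"ty":-0.03,"tz":0,"rx":0,"ry":0,"rz":0,"gripper":5}]' 20; python3 -c "
from h import *
go((-.12,.094,.041))"
```

```text
t: 3.08
position: [0.3789, 0.2606, 0.0406]
orientation: [[-0.81, -0.586, 0.001], [-0.586, 0.81, 0.0], [-0.001, -0.0, -1.0]]
force: [-0.1, -2.5, 6.4]
gripper_width: 0.0121
gripper_force: 20.0
t 3.08 press TCP mm [-120.9  161.7   40.6] F(press) [-1.6 -2.   6.4] w 12.1 gf 20.0 J [-44.  10.   4. 119.  -1.  51.  86.]
t [-0.006 -0.339 -0.002] r [[-0.0, 0.0, -0.003], [0.001, 0.0, 1.497]]
```

```bash
python3 -m creep '[{"tx":0,"ty":-0.06,"tz":0,"rx":0,"ry":0,"rz":0,"gripper":5},{"tx":0,"ty":-0.14,"tz":0,"rx":0,"ry":0,"rz":0,"gripper":5},{"tx":0,"ty":-0.22,"tz":0,"rx":0,"ry":0,"rz":0,"gripper":5},{"tx":0,"ty":-0.3,"tz":0,"rx":0,"ry":0,"rz":0,"gripper":5},{"tx":0,"ty":-0.36,"tz":0,"rx":0,"ry":0,"rz":0,"gripper":5}]' 20; python3 -c "
from h import *
go((-.1209,.0867,.041))"
```

```text
t: 3.7
position: [0.4209, 0.2026, 0.0406]
orientation: [[-0.81, -0.587, 0.0], [-0.587, 0.81, 0.001], [-0.001, 0.001, -1.0]]
force: [-2.1, 2.6, 5.3]
gripper_width: 0.0117
gripper_force: 20.0
t 3.7 press TCP mm [-121.2   90.2   40.6] F(press) [-0.2  3.3  5.3] w 11.7 gf 20.0 J [-38.  10.   7. 119.  -2.  51.  96.]
t [-0.002 -0.017 -0.002] r [[0.0, 0.0, -0.002], [0.001, -0.0, 1.498]]
```

```bash
python3 -m creep '[{"tx":0,"ty":-0.015,"tz":0,"rx":0,"ry":0,"rz":0,"gripper":5},{"tx":0,"ty":-0.017,"tz":0,"rx":0,"ry":0,"rz":0,"gripper":5},{"tx":0,"ty":-0.017,"tz":0,"rx":0,"ry":0,"rz":0,"gripper":5}]' 20; python3 -c "
from h import *
go((-.1209,.0867,.041))"
```

```text
t: 4.08
position: [0.4229, 0.1999, 0.0406]
orientation: [[-0.81, -0.587, 0.001], [-0.587, 0.81, 0.001], [-0.001, -0.0, -1.0]]
force: [-1.1, -0.3, 6.4]
gripper_width: 0.0119
gripper_force: 20.0
t 4.08 press TCP mm [-121.2   86.8   40.6] F(press) [-1.1  0.4  6.4] w 11.9 gf 20.0 J [-38.  11.   8. 118.  -2.  51.  97.]
t [-0.002 -0.    -0.002] r [[-0.0, 0.0, -0.002], [0.001, 0.0, 1.498]]
```

```bash
python3 -m creep '[{"tx":0,"ty":0,"tz":0,"rx":0,"ry":0,"rz":0,"gripper":30},{"tx":0,"ty":0,"tz":0,"rx":0,"ry":0,"rz":0,"gripper":45},{"tx":0,"ty":0,"tz":0,"rx":0,"ry":0,"rz":0,"gripper":45},{"tx":0,"ty":0,"tz":-0.15,"rx":0,"ry":0,"rz":0,"gripper":45},{"tx":0,"ty":0,"tz":-0.4,"rx":0,"ry":0,"rz":0,"gripper":45}]' 20; python3 -m creep '[{"tx":0,"ty":0,"tz":-0.25,"rx":0,"ry":0,"rz":0,"gripper":45},{"tx":-0.1,"ty":0.1,"tz":-0.5,"rx":0,"ry":0,"rz":0,"gripper":45},{"tx":-0.2,"ty":0.3,"tz":-0.75,"rx":0,"ry":0,"rz":0,"gripper":45},{"tx":-0.3,"ty":0.5,"tz":-0.8,"rx":0,"ry":0,"rz":0,"gripper":45},{"tx":-0.3,"ty":0.5,"tz":-0.8,"rx":0,"ry":0,"rz":0,"gripper":45}]' 20;python3 - <<'E'
from h import *
a,_=arm.capture("side");b,_=arm.capture("top");a,b=a[:,:,::-1],b[:,:,::-1]
cv2.imwrite("pics/s2.png",a);cv2.imwrite("pics/t2.png",b)
for k,n,im,bx in[("blue","side",a,(225,190,290,260)),("orange","side",a,(235,190,290,260)),("blue","top",b,(235,145,300,205)),("red","side",a,(245,155,275,195)),("red","top",b,(255,150,290,190))]: print(k,n,blobs(im,k,bx))
a=a[130:270,200:330].copy();b=b[110:250,200:330].copy()
cv2.imwrite("pics/crop2.png",np.hstack([cv2.resize(x,None,fx=3,fy=3,interpolation=cv2.INTER_CUBIC) for x in(a,b)]))
st()
for q in[(0,.03,.067),(0,.06,.067),(0,0,.074),(-.12,.0867,.082)]: print(q,[proj(n,W(q)).round(1) for n in("side","top")])
E
```

```text
t: 4.7
position: [0.4215, 0.1988, 0.1197]
orientation: [[-0.81, -0.587, -0.003], [-0.587, 0.81, -0.002], [0.004, 0.0, -1.0]]
force: [0.7, 0.2, -0.3]
gripper_width: 0.044
gripper_force: 0.0
t: 5.32
position: [0.4112, 0.3194, 0.2808]
orientation: [[-0.807, -0.591, 0.0], [-0.591, 0.807, 0.002], [-0.001, 0.001, -1.0]]
force: [0.3, -1.3, -0.4]
gripper_width: 0.0448
gripper_force: 0.0
blue side [(8, [254, 216, 4, 2], [255.5, 216.5]), (10, [248, 220, 4, 3], [249.5, 220.8])]
orange side [(13, [261, 209, 4, 5], [262.1, 210.8])]
blue top []
red side [(68, [252, 167, 13, 20], [258.6, 176.5])]
red top [(36, [264, 162, 11, 14], [268.2, 167.1])]
t 5.42 press TCP mm [-61.5 186.  279.6] F(press) [ 0.4  0.3 -0.3] w 45.2 gf 0.0 J [-45.   4.   3.  95.  -0.  81.  84.]
(0, 0.03, 0.067) [array([255.7, 217. ]), array([270.7, 169.7])]
(0, 0.06, 0.067) [array([249.4, 221.4]), array([262. , 176.1])]
(0, 0, 0.074) [array([261.8, 210.7]), array([279.5, 162.5])]
(-0.12, 0.0867, 0.082) [array([279.4, 236.7]), array([281.5, 215.9])]
```

View pics/crop2.png

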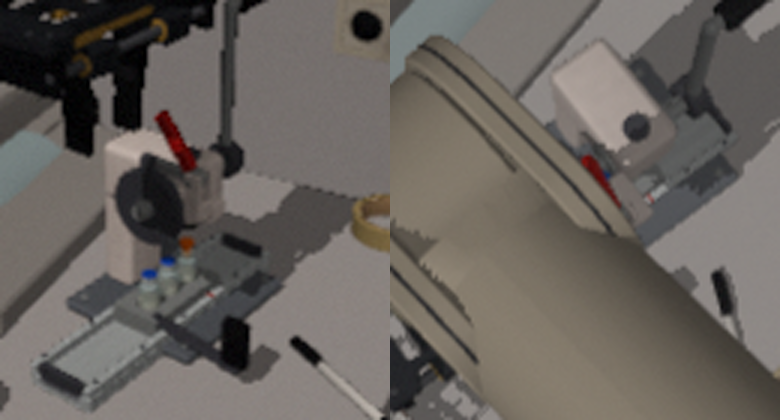

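The side crop shows the carriage shifted. The orange stopper is at pixel (262,211) and the blue caps at (255,216) and (249,221), all within half a pixel of the prediction for a centred vial. On to the red catch.

```bash
python3 -c "
from h import *
go((-.020,.058,.275))"
```

```text
t 5.42 press TCP mm [-61.5 186.  279.6] F(press) [ 0.4  0.3 -0.3] w 45.2 gf 0.0 J [-45.   4.   3.  95.  -0.  81.  84.]
t [-0.21  -0.639  0.023] r [[-0.0, -0.0, -0.002], [-0.001, 0.0, 1.498]]
```

```bash
python3 -m creep '[{"tx":-0.05,"ty":-0.15,"tz":0,"rx":0,"ry":0,"rz":0,"gripper":45},{"tx":-0.12,"ty":-0.35,"tz":0,"rx":0,"ry":0,"rz":0,"gripper":45},{"tx":-0.18,"ty":-0.55,"tz":0,"rx":0,"ry":0,"rz":0,"gripper":45},{"tx":-0.21,"ty":-0.64,"tz":0.02,"rx":0,"ry":0,"rz":0,"gripper":45},{"tx":-0.21,"ty":-0.64,"tz":0.02,"rx":0,"ry":0,"rz":0,"gripper":45}]' 20
python3 - <<'E'
from h import *
a,_=arm.capture("side");a=a[:,:,::-1];cv2.imwrite("pics/s3.png",a)
print(blobs(a,"red",(235,150,290,200)))
cv2.imwrite("pics/crop3.png",cv2.resize(a[110:230,200:330].copy(),None,fx=5,fy=5,interpolation=cv2.INTER_CUBIC))
go((-.020,.058,.207))
E
```

```text
t: 6.05
position: [0.522, 0.2349, 0.2751]
orientation: [[-0.812, -0.584, -0.001], [-0.584, 0.812, -0.001], [0.002, 0.0, -1.0]]
force: [0.1, 0.7, -0.1]
gripper_width: 0.0449
gripper_force: 0.0
[(93, [252, 167, 13, 20], [258.3, 176.9])]
t 6.1 press TCP mm [-20.4  58.3 275.5] F(press) [ 0.5  0.7 -0.2] w 45.2 gf 0.0 J [-37.  11.   9.  88.  -2.  82.  98.]
t [-0.002 -0.002  0.343] r [[0.0, -0.001, -0.003], [-0.001, -0.0, 1.497]]
```

View pics/crop3.png

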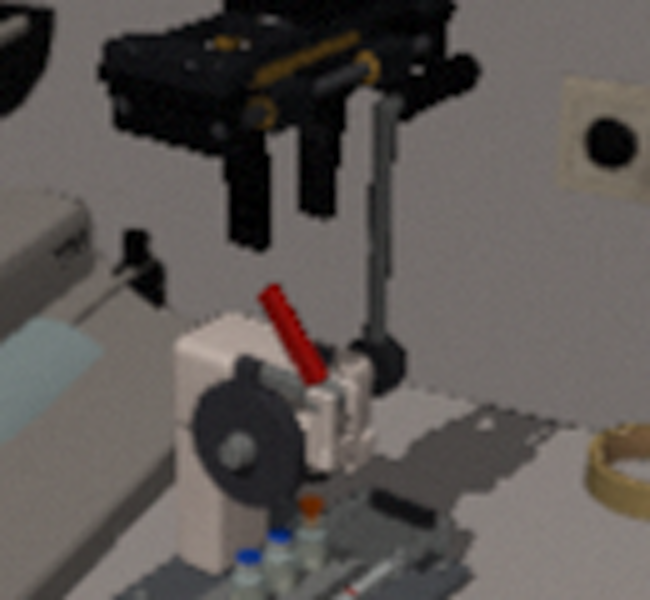

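The crop shows the fingers straddling the tab's line: tips at (248,245) and (320,212), with the red tab running from (268,290) to (318,380). Descend and pinch.

```bash
python3 -m creep '[{"tx":0,"ty":0,"tz":0.08,"rx":0,"ry":0,"rz":0,"gripper":45},{"tx":0,"ty":0,"tz":0.18,"rx":0,"ry":0,"rz":0,"gripper":45},{"tx":0,"ty":0,"tz":0.28,"rx":0,"ry":0,"rz":0,"gripper":45},{"tx":0,"ty":0,"tz":0.34,"rx":0,"ry":0,"rz":0,"gripper":45},{"tx":0,"ty":0,"tz":0.34,"rx":0,"ry":0,"rz":0,"gripper":45}]' 10; python3 -m creep '[{"tx":0,"ty":0,"tz":0,"rx":0,"ry":0,"rz":0,"gripper":20},{"tx":0,"ty":0,"tz":0,"rx":0,"ry":0,"rz":0,"gripper":3},{"tx":0,"ty":0,"tz":0,"rx":0,"ry":0,"rz":0,"gripper":3},{"tx":0,"ty":0,"tz":0,"rx":0,"ry":0,"rz":0,"gripper":3},{"tx":0,"ty":0,"tz":0,"rx":0,"ry":0,"rz":0,"gripper":3}]' 10; python3 -c "
from h import *
st()"
```

```text
t: 6.72
position: [0.5208, 0.2369, 0.2072]
orientation: [[-0.809, -0.587, -0.002], [-0.587, 0.809, -0.001], [0.002, 0.0, -1.0]]
force: [-0.3, 0.4, 0.6]
gripper_width: 0.0445
gripper_force: 0.0
t: 7.35
position: [0.5225, 0.2357, 0.2084]
orientation: [[-0.811, -0.586, 0.001], [-0.586, 0.811, -0.001], [-0.001, -0.001, -1.0]]
force: [3.5, -3.4, 1.5]
gripper_width: 0.0097
gripper_force: 10.0
t 7.35 press TCP mm [-19.8  56.8 208.4] F(press) [ 0.8 -4.8  1.5] w 9.7 gf 10.0 J [-37.  13.   9.  94.  -2.  74.  99.]
```

```bash
python3 -m creep '[{"tx":0.028,"ty":-0.006,"tz":-0.021,"rx":0,"ry":0,"rz":0,"gripper":3},{"tx":0.059,"ty":-0.006,"tz":-0.037,"rx":0,"ry":0,"rz":0,"gripper":3},{"tx":0.092,"ty":-0.006,"tz":-0.049,"rx":0,"ry":0,"rz":0,"gripper":3},{"tx":0.126,"ty":-0.006,"tz":-0.057,"rx":0,"ry":0,"rz":0,"gripper":3},{"tx":0.161,"ty":-0.006,"tz":-0.059,"rx":0,"ry":0,"rz":0,"gripper":3}]' 10; python3 -c "
from h import *
st()"
```

```text
t: 7.98
position: [0.4962, 0.2165, 0.2202]
orientation: [[-0.81, -0.586, 0.001], [-0.586, 0.81, 0.0], [-0.001, -0.0, -1.0]]
force: [3.4, 1.0, -3.3]
gripper_width: 0.0099
gripper_force: 10.0
t 7.97 press TCP mm [-52.3  56.9 220.2] F(press) [ 3.3 -1.2 -3.3] w 9.9 gf 10.0 J [-36.   8.   9.  97.  -1.  75.  99.]
```

```bash
python3 -m creep '[{"tx":0.035,"ty":0,"tz":0.002,"rx":0,"ry":0,"rz":0,"gripper":3},{"tx":0.069,"ty":0,"tz":0.01,"rx":0,"ry":0,"rz":0,"gripper":3},{"tx":0.102,"ty":0,"tz":0.022,"rx":0,"ry":0,"rz":0,"gripper":3},{"tx":0.133,"ty":0,"tz":0.038,"rx":0,"ry":0,"rz":0,"gripper":3},{"tx":0.163,"ty":0,"tz":0.06,"rx":0,"ry":0,"rz":0,"gripper":3}]' 10; python3 -m creep '[{"tx":0.01,"ty":0,"tz":0.008,"rx":0,"ry":0,"rz":0,"gripper":3},{"tx":0.015,"ty":0,"tz":0.015,"rx":0,"ry":0,"rz":0,"gripper":3},{"tx":0.015,"ty":0,"tz":0.015,"rx":0,"ry":0,"rz":0,"gripper":3}]'; python3 -c "
from h import *
st()"
```

```text
t: 8.6
position: [0.4702, 0.1976, 0.2082]
orientation: [[-0.81, -0.586, 0.001], [-0.586, 0.81, 0.001], [-0.002, -0.0, -1.0]]
force: [9.1, 3.0, 11.3]
gripper_width: 0.0098
gripper_force: 10.0
t: 8.98
position: [0.4695, 0.1972, 0.2072]
orientation: [[-0.81, -0.587, 0.006], [-0.587, 0.81, 0.004], [-0.007, -0.0, -1.0]]
force: [7.9, 3.3, 11.9]
gripper_width: 0.01
gripper_force: 10.0
t 8.97 press TCP mm [-85.2  57.  207.2] F(press) [ 8.4 -2.  11.9] w 10.0 gf 10.0 J [-36.   4.   9. 103.  -1.  72.  99.]
```

```bash
python3 -m creep '[{"tx":-0.01,"ty":0,"tz":-0.01,"rx":0,"ry":0,"rz":0,"gripper":20},{"tx":-0.01,"ty":0,"tz":-0.01,"rx":0,"ry":0,"rz":0,"gripper":40},{"tx":-0.01,"ty":0,"tz":-0.01,"rx":0,"ry":0,"rz":0,"gripper":45},{"tx":-0.01,"ty":0,"tz":-0.15,"rx":0,"ry":0,"rz":0,"gripper":45},{"tx":-0.01,"ty":0,"tz":-0.4,"rx":0,"ry":0,"rz":0,"gripper":45}]' 10; python3 -m creep '[{"tx":0.05,"ty":0,"tz":-0.2,"rx":0,"ry":0,"rz":0.08,"gripper":60},{"tx":0.1,"ty":0,"tz":-0.38,"rx":0,"ry":0,"rz":0.16,"gripper":60},{"tx":0.1,"ty":0,"tz":-0.38,"rx":0,"ry":0,"rz":0.25,"gripper":60},{"tx":0.1,"ty":0,"tz":-0.38,"rx":0,"ry":0,"rz":0.33,"gripper":60},{"tx":0.1,"ty":0,"tz":-0.38,"rx":0,"ry":0,"rz":0.41,"gripper":60}]' 10
python3 - <<'E'
from h import *
a,_=arm.capture("side");b,_=arm.capture("top");a,b=a[:,:,::-1],b[:,:,::-1]
cv2.imwrite("pics/s4.png",a);cv2.imwrite("pics/t4.png",b)
print(blobs(a,"red",(235,150,290,210)),blobs(a,"orange",(235,190,290,260)),blobs(b,"red",(240,140,300,200)))
cv2.imwrite("pics/crop4.png",np.hstack([cv2.resize(x,None,fx=3,fy=3,interpolation=cv2.INTER_CUBIC) for x in(a[110:250,200:330].copy(),b[70:210,220:350].copy())]))
go((0.0,-.116,.35),mode="x")
for n in("top","side"):
    P=np.load(f"pics/{n}P.npy"); d=np.linalg.norm(P[...,:2]-W((0,-.116,0))[:2],axis=2); m=(P[...,2]>.335)&(P[...,2]<.7)&(d<.25); print(n,m.sum(), [ (PF(p)*1e3).round() for p in P[m][:6]])
E
```

```text
t: 9.6
position: [0.4678, 0.1964, 0.2839]
orientation: [[-0.81, -0.587, -0.004], [-0.587, 0.81, -0.002], [0.005, 0.001, -1.0]]
force: [1.4, 0.5, 1.3]
gripper_width: 0.0434
gripper_force: 0.0
t: 10.22
position: [0.4526, 0.1851, 0.3605]
orientation: [[-0.972, 0.235, -0.001], [0.235, 0.972, -0.0], [0.001, -0.001, -1.0]]
force: [-0.1, -0.7, 0.0]
gripper_width: 0.0598
gripper_force: 0.0
[(85, [266, 175, 15, 15], [273.0, 181.7])] [(9, [261, 209, 3, 5], [262.0, 210.8])] [(10, [283, 189, 6, 4], [285.8, 190.5])]
t 10.32 press TCP mm [-106.    57.3  360.5] F(press) [-0.1  0.2  0.8] w 59.8 gf 0.0 J [-37.  -1.   9.  90.   0.  91.  49.]
t [-1.003 -0.158  0.052] r [[-0.0, -0.0, 0.336], [0.0, -0.0, -1.164]]
top 5539 [array([ 154., -305.,  336.]), array([ 153., -307.,  335.]), array([ 149., -306.,  340.]), array([ 147., -307.,  342.]), array([ 144., -307.,  345.]), array([ 143., -308.,  345.])]
side 5917 [array([ -84., -343.,  572.]), array([ -86., -345.,  572.]), array([ -88., -346.,  572.]), array([ -91., -346.,  572.]), array([ -97., -345.,  572.]), array([ -67., -342.,  569.])]
```

View pics/crop4.png

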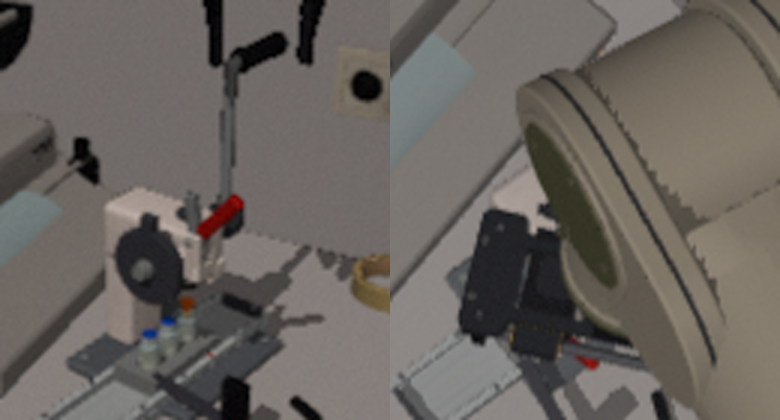

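The crop shows the red tab now leaning to the front (side crop (220,215)), the vials upright and the lever still up. Next I'll move over the lever handle, closing across press x.

```bash
python3 -m creep '[{"tx":-0.15,"ty":-0.02,"tz":0,"rx":0,"ry":0,"rz":0.08,"gripper":60},{"tx":-0.4,"ty":-0.06,"tz":0,"rx":0,"ry":0,"rz":0.17,"gripper":60},{"tx":-0.65,"ty":-0.1,"tz":0,"rx":0,"ry":0,"rz":0.25,"gripper":60},{"tx":-0.85,"ty":-0.14,"tz":0,"rx":0,"ry":0,"rz":0.336,"gripper":60},{"tx":-0.95,"ty":-0.15,"tz":0,"rx":0,"ry":0,"rz":0.336,"gripper":60}]' 20
python3 - <<'E'
from h import *
go((0.0,-.116,.345),mode="x")
a,_=arm.capture("side");a=a[:,:,::-1];cv2.imwrite("pics/s5.png",a)
cv2.imwrite("pics/crop5.png",cv2.resize(a[60:180,220:350].copy(),None,fx=5,fy=5,interpolation=cv2.INTER_CUBIC))
E
```

```text
t: 10.95
position: [0.6323, 0.1108, 0.3597]
orientation: [[-0.593, 0.805, -0.002], [0.805, 0.593, -0.001], [-0.0, -0.002, -1.0]]
force: [-0.2, 0.0, -0.2]
gripper_width: 0.0599
gripper_force: 0.0
t 10.95 press TCP mm [  -5.  -108.8  359.7] F(press) [-0.2  0.1 -0.2] w 59.9 gf 0.0 J [-27.  20.  19.  67.  -6.  94.  27.]
t [-0.036  0.025  0.073] r [[-0.001, 0.0, 0.001], [-0.0, -0.002, -1.499]]
```

View pics/crop5.png

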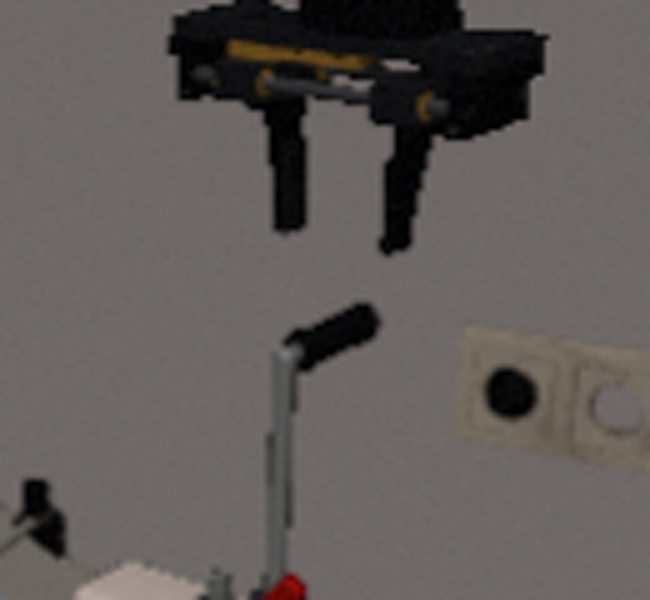

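Finger tips are at (290,230) and (395,250), centred above the handle middle at (338,335). Descend to the handle and close.

```bash
python3 -m creep '[{"tx":-0.036,"ty":0.025,"tz":0.05,"rx":0,"ry":0,"rz":0,"gripper":60},{"tx":-0.036,"ty":0.025,"tz":0.17,"rx":0,"ry":0,"rz":0,"gripper":60},{"tx":-0.036,"ty":0.025,"tz":0.29,"rx":0,"ry":0,"rz":0,"gripper":60},{"tx":-0.036,"ty":0.025,"tz":0.383,"rx":0,"ry":0,"rz":0,"gripper":60},{"tx":-0.036,"ty":0.025,"tz":0.383,"rx":0,"ry":0,"rz":0,"gripper":60}]' 25; python3 -m creep '[{"tx":0,"ty":0,"tz":0,"rx":0,"ry":0,"rz":0,"gripper":35},{"tx":0,"ty":0,"tz":0,"rx":0,"ry":0,"rz":0,"gripper":15},{"tx":0,"ty":0,"tz":0,"rx":0,"ry":0,"rz":0,"gripper":15},{"tx":0,"ty":0,"tz":0,"rx":0,"ry":0,"rz":0,"gripper":15},{"tx":0,"ty":0,"tz":0,"rx":0,"ry":0,"rz":0,"gripper":15}]' 25; python3 -c "
from h import *
go((0.0,-.116,.283),mode='x')"
```

```text
t: 11.62
position: [0.6383, 0.1097, 0.2829]
orientation: [[-0.594, 0.804, -0.003], [0.804, 0.594, -0.0], [0.001, -0.002, -1.0]]
force: [0.0, -0.5, 0.4]
gripper_width: 0.06
gripper_force: 0.0
t: 12.25
position: [0.6396, 0.1098, 0.2845]
orientation: [[-0.593, 0.805, 0.001], [0.805, 0.593, 0.001], [-0.0, 0.001, -1.0]]
force: [3.4, 2.2, -0.7]
gripper_width: 0.0213
gripper_force: 25.0
t 12.25 press TCP mm [   0.4 -114.   284.5] F(press) [ 4.  -0.2 -0.7] w 21.3 gf 25.0 J [-27.  21.  18.  75.  -7.  85.  27.]
t [-0.01  -0.002  0.008] r [[0.001, 0.0, 0.002], [-0.0, 0.001, -1.498]]
```

```bash
python3 -m creep '[{"tx":0,"ty":-0.08,"tz":0.004,"rx":0,"ry":0,"rz":0,"gripper":15},{"tx":0,"ty":-0.159,"tz":0.016,"rx":0,"ry":0,"rz":0,"gripper":15},{"tx":0,"ty":-0.236,"tz":0.036,"rx":0,"ry":0,"rz":0,"gripper":15},{"tx":0,"ty":-0.312,"tz":0.063,"rx":0,"ry":0,"rz":0,"gripper":15},{"tx":0,"ty":-0.384,"tz":0.098,"rx":0,"ry":0,"rz":0,"gripper":15}]' 30; python3 -c "
from h import *
st()"
```

```text
t: 12.88
position: [0.5778, 0.0649, 0.265]
orientation: [[-0.594, 0.804, 0.002], [0.804, 0.594, 0.002], [-0.0, 0.003, -1.0]]
force: [5.3, 4.6, -1.7]
gripper_width: 0.0209
gripper_force: 30.0
t 12.88 press TCP mm [ -76.  -113.6  265. ] F(press) [ 7.   0.5 -1.7] w 20.9 gf 30.0 J [-27.  12.  19.  88.  -4.  80.  29.]
```

```bash
python3 -m creep '[{"tx":0,"ty":-0.068,"tz":0.042,"rx":0,"ry":0,"rz":0,"gripper":15},{"tx":0,"ty":-0.131,"tz":0.09,"rx":0,"ry":0,"rz":0,"gripper":15},{"tx":0,"ty":-0.19,"tz":0.145,"rx":0,"ry":0,"rz":0,"gripper":15},{"tx":0,"ty":-0.22,"tz":0.175,"rx":0,"ry":0,"rz":0,"gripper":15},{"tx":0,"ty":-0.22,"tz":0.175,"rx":0,"ry":0,"rz":0,"gripper":15}]' 30
python3 - <<'E'
from h import *
p,_=st(); q=PF(p); print("lever",np.arctan2(-(q[0]-.001),q[2]+.019-.142))
a,_=arm.capture("side");a=a[:,:,::-1];cv2.imwrite("pics/s6.png",a); print(blobs(a,"orange",(235,190,290,260)),blobs(a,"blue",(235,190,290,260)))
cv2.imwrite("pics/crop6.png",cv2.resize(a[130:250,200:330].copy(),None,fx=5,fy=5,interpolation=cv2.INTER_CUBIC))
E
```

```text
t: 13.5
position: [0.5427, 0.0393, 0.2301]
orientation: [[-0.594, 0.804, 0.002], [0.804, 0.594, 0.002], [0.0, 0.003, -1.0]]
force: [3.8, 5.0, 0.8]
gripper_width: 0.0207
gripper_force: 30.0
t 13.5 press TCP mm [-119.5 -113.5  230.1] F(press) [6.  1.8 0.8] w 20.7 gf 30.0 J [-26.   8.  19.  97.  -3.  76.  30.]
lever 0.8441021715418966
[] [(8, [254, 216, 4, 2], [255.5, 216.5]), (10, [248, 220, 4, 3], [249.5, 220.8])]
```

View pics/crop6.png

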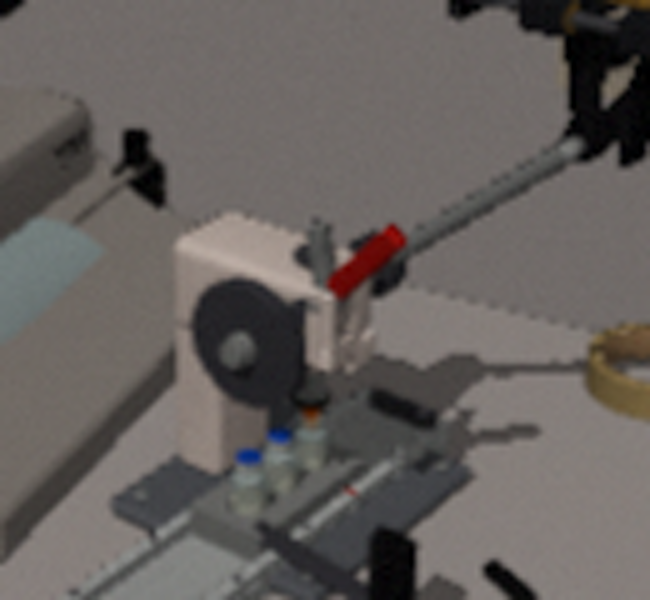

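The ram is directly over the orange stopper at (311,400) and touching it, and the vials are upright. Press on to the stop.

```bash
python3 -m creep '[{"tx":0,"ty":-0.028,"tz":0.033,"rx":0,"ry":0,"rz":0,"gripper":15},{"tx":0,"ty":-0.053,"tz":0.066,"rx":0,"ry":0,"rz":0,"gripper":15},{"tx":0,"ty":-0.075,"tz":0.1,"rx":0,"ry":0,"rz":0,"gripper":15},{"tx":0,"ty":-0.096,"tz":0.133,"rx":0,"ry":0,"rz":0,"gripper":15},{"tx":0,"ty":-0.122,"tz":0.183,"rx":0,"ry":0,"rz":0,"gripper":15}]' 30; python3 -m creep '[{"tx":0,"ty":-0.014,"tz":0.03,"rx":0,"ry":0,"rz":0,"gripper":15},{"tx":0,"ty":-0.026,"tz":0.06,"rx":0,"ry":0,"rz":0,"gripper":15},{"tx":0,"ty":-0.033,"tz":0.08,"rx":0,"ry":0,"rz":0,"gripper":15},{"tx":0,"ty":-0.033,"tz":0.08,"rx":0,"ry":0,"rz":0,"gripper":15},{"tx":0,"ty":-0.033,"tz":0.08,"rx":0,"ry":0,"rz":0,"gripper":15}]' 30
python3 - <<'E'
from h import *
p,_=st(); q=PF(p); print("lever",np.arctan2(-(q[0]-.001),q[2]+.019-.142),np.hypot(q[0],q[2]-.123))
E
```

```text
t: 14.18
position: [0.5237, 0.0254, 0.1945]
orientation: [[-0.595, 0.804, 0.004], [0.804, 0.595, 0.003], [-0.0, 0.005, -1.0]]
force: [2.2, 7.0, 5.0]
gripper_width: 0.0211
gripper_force: 30.0
t: 14.8
position: [0.5197, 0.0219, 0.1811]
orientation: [[-0.595, 0.804, 0.007], [0.804, 0.595, 0.004], [-0.001, 0.008, -1.0]]
force: [-3.2, 7.0, 25.4]
gripper_width: 0.0211
gripper_force: 30.0
t 14.8 press TCP mm [-148.3 -114.   181.1] F(press) [ 1.6  7.5 25.4] w 21.1 gf 30.0 J [-25.   7.  19. 104.  -3.  69.  31.]
lever 1.199466013635727 0.1593144433509308
```

```bash
python3 -m creep '[{"tx":0,"ty":0,"tz":0,"rx":0,"ry":0,"rz":0,"gripper":15},{"tx":0,"ty":0,"tz":0,"rx":0,"ry":0,"rz":0,"gripper":15},{"tx":0,"ty":0,"tz":0,"rx":0,"ry":0,"rz":0,"gripper":15},{"tx":0,"ty":0,"tz":0,"rx":0,"ry":0,"rz":0,"gripper":15},{"tx":0,"ty":0,"tz":0,"rx":0,"ry":0,"rz":0,"gripper":15}]' 30
python3 - <<'E'
from h import *
p,_=st(); q=PF(p); print("lever",np.arctan2(-(q[0]-.001),q[2]+.019-.142))
a,_=arm.capture("side");a=a[:,:,::-1];cv2.imwrite("pics/s7.png",a)
cv2.imwrite("pics/crop7.png",cv2.resize(a[130:280,200:350].copy(),None,fx=4,fy=4,interpolation=cv2.INTER_CUBIC))
E
```

```text
t: 15.42
position: [0.5197, 0.0219, 0.1812]
orientation: [[-0.595, 0.804, 0.007], [0.804, 0.595, 0.004], [-0.001, 0.008, -1.0]]
force: [-2.7, 6.9, 24.8]
gripper_width: 0.0208
gripper_force: 30.0
t 15.43 press TCP mm [-148.3 -114.   181.2] F(press) [ 1.9  7.2 24.8] w 20.8 gf 30.0 J [-25.   7.  19. 104.  -3.  69.  31.]
lever 1.1991096241140389
```

View pics/crop7.png

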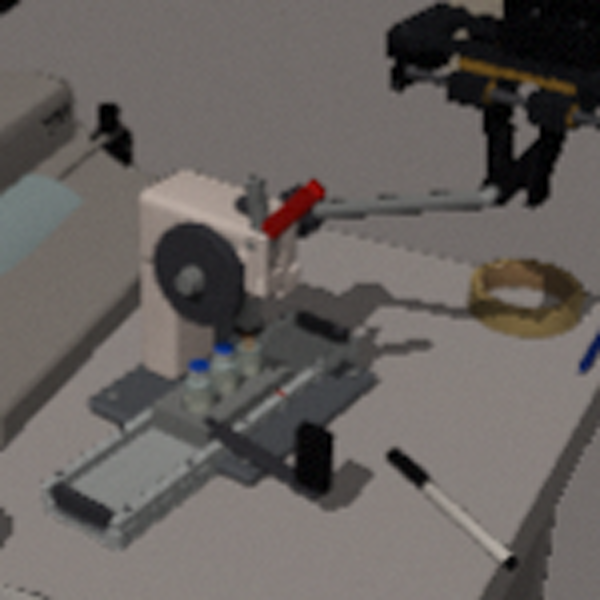

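The picture shows the lever at its stop and held, the ram pressed onto the vial at (249,330), the vials upright, the catch at the front and the marker where it was. Handing in.

```bash
python3 -c "
from cell import arm
print(arm.close_job())"
```

```text
the job is handed in; nothing more can be done
None
```

I centred the open vial under the ram, flipped the catch to the front, and handed in with the lever held at its stop (1.2 rad, about 25 N), so by the lever's travel the stopper should be fully home, though I couldn't measure it directly.

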